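# Rake out the seam of a loose-based baking tin

## Task

Take the bent seam pick off its rest and, with the tin lying upside down where it is, run the nib along inside the tin's seam: start at the corner with the hanging ear, go along the long side to the next corner and then along the short side to the corner diagonally opposite the ear. Go slowly and gently (about 3 cm per second), keeping the nib down in the channel all the way without skipping any of it and without shoving the tin about, then ease it out and lay the pick back in its rest the way it lay. Leave the other things on the table where they are.

Things in the scene. Friction and masses are not known exactly. Their poses are not given: they have to be found in the camera images.
- tin: loose aluminium tin, 0.65-1 kg, upside down, 198 x 138 (x, y) x 28 mm high; any yaw. Origin: centre of its underside, z up, x along its long side. In its flat upper face (z 28) is the seam round the loose base: a channel 9 mm wide, 5 deep, centreline a rectangle at x +-80, y +-50 mm. A flat ear with a hole sticks out 25 mm at table level from the corner (-x, -y)
- seam_start (a point): on the seam centreline at the corner by the ear, tin (-80, -50), level with the tin's upper face (the channel floor is 5 mm lower); axes as the tin's. The job runs straight from here along the tin's +x
- seam_corner (a point): next seam corner, tin (80, -50), same level: square turn; the job goes on straight along the tin's +y
- seam_end (a point): last seam corner, tin (80, 50), same level, diagonally opposite the ear: the job ends here
- pick: loose seam pick, 50-80 g: round steel nib 4 mm thick, 24 mm long, and a square wooden handle 12 x 12 x 110 mm bent 45 degrees from it. Origin: tip of the nib; z up along the nib, upright in the rest and at work. From (0, 0, 24) mm the handle rises at 45 degrees to (-78, 0, 102). A 22 mm wide steel collar 24-28 mm along it rests uphill of the rest's lower cradle and stops it sliding
- pick_grip (a point): balance and grip point in the handle, pick (-39, 0, 63) mm, midway between the rest's cradles; axes as the pick's. The handle's flat sides face +-y: fingers pointing down and closing along y grip 12 mm
- rest: fixed white plastic rest: base plate 130 x 50 x 8 mm (x -100 to 30) and two posts with open 45-degree cradles (notch 18 mm wide, 34 over all) at x -13 (60 mm high) and -66 (112 mm high). Origin: on the table under the nib tip of the resting pick; x and y axes as the resting pick's. The pick lifts straight up out of it and goes straight down into it
- rest_seat (a point): where the nib tip of the resting pick is: 16 mm above the table, in free air; axes as the rest's
- sugar_bowl: bystander: lidded white ceramic sugar bowl, 100 mm across, 77 mm high, origin under its centre
- grinder: bystander: stainless pepper grinder, 56 mm across, 168 mm high, origin under its centre
- coasters: bystander: stack of two round black plastic coasters, 94 mm across, 12 mm high, origin under its centre
Not all that is in view belongs to the job. What is meant by the pick is not turquoise, and is the larger of those in its own colour. Of the things that look like the rest, take the one that is nearest to the robot's base at the start.

How it is judged:
On the way, in this order (a step that is already met when the one before it is completed fails the run):
1. nib in the seam at the eared corner (x of pick in the frame of tin between -0.088 and -0.072 m and y of pick in the frame of tin between -0.057 and -0.043 m and z of pick in the frame of tin between 0.016 and 0.026 m), for 0.1 s.
2. nib in the seam 32 mm along the long side (x of pick in the frame of tin between -0.056 and -0.04 m and y of pick in the frame of tin between -0.055 and -0.045 m and z of pick in the frame of tin between 0.016 and 0.026 m), for 0.1 s.
3. nib in the seam 64 mm along the long side (x of pick in the frame of tin between -0.024 and -0.008 m and y of pick in the frame of tin between -0.055 and -0.045 m and z of pick in the frame of tin between 0.016 and 0.026 m), for 0.1 s.
4. nib in the seam 96 mm along the long side (x of pick in the frame of tin between 0.008 and 0.024 m and y of pick in the frame of tin between -0.055 and -0.045 m and z of pick in the frame of tin between 0.016 and 0.026 m), for 0.1 s.
5. nib in the seam 128 mm along the long side (x of pick in the frame of tin between 0.04 and 0.056 m and y of pick in the frame of tin between -0.055 and -0.045 m and z of pick in the frame of tin between 0.016 and 0.026 m), for 0.1 s.
6. nib in the seam at the next corner (x of pick in the frame of tin between 0.072 and 0.088 m and y of pick in the frame of tin between -0.057 and -0.043 m and z of pick in the frame of tin between 0.016 and 0.026 m), for 0.1 s.
7. nib in the seam 33 mm along the short side (x of pick in the frame of tin between 0.075 and 0.085 m and y of pick in the frame of tin between -0.025 and -0.009 m and z of pick in the frame of tin between 0.016 and 0.026 m), for 0.1 s.
8. nib in the seam 67 mm along the short side (x of pick in the frame of tin between 0.075 and 0.085 m and y of pick in the frame of tin between 0.009 and 0.025 m and z of pick in the frame of tin between 0.016 and 0.026 m), for 0.1 s.
9. nib in the seam at the end corner (x of pick in the frame of tin between 0.073 and 0.087 m and y of pick in the frame of tin between 0.042 and 0.058 m and z of pick in the frame of tin between 0.016 and 0.026 m), for 0.1 s.
At the end, for the whole second after the job is handed in: The pick lies still in the rest's two cradles as it did at the start (nib tip within 10 mm of the rest's seat point, axes within 0.15 rad); the tin lies flat and still within 30 mm of where it was, and the other things within 20 mm of where they were (distance between pick and rest_seat below 0.01 m and angle between the z axis of pick and the z axis of rest, either way round below 0.15 rad and angle between the x axis of pick and the x axis of rest, either way round below 0.15 rad and linear speed of each of pick, tin below 0.02 m/s and distance of tin from where it was at the start of the episode below 0.03 m and angle between tin's own z axis and vertical below 0.05 rad and distance of each of sugar_bowl, grinder, coasters from where it was at the start of the episode below 0.02 m); the robot touches nothing.
It fails at once if the nib came up out of the seam (1.5 to 10 mm above the tin's face) part way along the job, over 20 mm from its start and end ((x of pick in the frame of tin between -0.06 and 0.088 m and y of pick in the frame of tin between -0.058 and -0.042 m and z of pick in the frame of tin between 0.0295 and 0.038 m) or (x of pick in the frame of tin between 0.072 and 0.088 m and y of pick in the frame of tin between -0.058 and 0.03 m and z of pick in the frame of tin between 0.0295 and 0.038 m)).
It fails at once if the pick moved faster than 0.10 m/s with its nib down in the seam ((x of pick in the frame of tin between -0.09 and 0.09 m and y of pick in the frame of tin between -0.06 and 0.06 m and z of pick in the frame of tin below 0.026 m) and linear speed of pick above 0.1 m/s).
It fails at once if the pick pressed on the tin with more than 20 N (contact force between pick and tin above 20 N).
It fails at once if the tin was shoved more than 30 mm, or pushed by the robot itself (over 5 N) (distance of tin from where it was at the start of the episode above 0.03 m or contact force between any of the fingers, the arm and tin above 5 N).
It fails at once if a bystander was disturbed (over 20 mm, or tipped over 0.3 rad) (distance of any of sugar_bowl, grinder, coasters from where it was at the start of the episode above 0.02 m or angle between any of sugar_bowl, grinder, coasters's own z axis and vertical above 0.3 rad).
It also fails if it takes over 64 s, if anything falls off the work surface, if the arm or the gripper's body presses on something with over 40 N, if the wrist force passes 120 N, or if a joint passes its speed limit or range.

## Robot

A 6-joint arm with a two-finger parallel gripper is mounted at the origin on the work surface. World frame = base frame: x ahead of the robot, y to its left, z up, the work surface at z = 0. Lengths are in m, angles in rad, forces in N, time in s.
With the tool pointing down it reaches from about 0.375 to 0.925 m from the base axis. Payload 5.7 kg.
Tool frame: the origin (TCP) lies between the finger pads; the fingertips stand 25 mm ahead of it and the grasp point (between the pads) lies 6 mm ahead of it; y points along the fingers, z is the direction in which the jaws open and shut, and the axes are right-handed (so a half turn about y gives the same grasp; the last joint's range is limited). The gripper opens to 85 mm and grips with 20 to 120 N. Pads are 22 mm wide; open, the fingers measure 114 mm over their backs; the gripper's body (76 mm by 85 mm) begins 54 mm behind the grasp point. The pads swing forward as they close: fully open they stand 13 mm farther back than shut.
Start: joints at [0.996, 0.359, 1.51, -0, 1.272, -0.115], TCP at [0.266, 0.538, 0.256] pointing down, gripper open.
Joint ranges: [-2.97, 2.97], [-1.01, 2.36], [0.21, 2.38], [-0.96, 4.11], [0.2, 2.71], [-2.98, 2.98]. Speed limits (rad/s): [2.39, 2.39, 3.14, 3.14, 3.14, 3.14].

## Interface

Orientations are given as a 3x3 rotation matrix whose columns are the frame's x, y, z axes.
In Python, from workcell import * gives the robot as it stands.
- The arm moves only by the tool apply_moves, never from a script. Its arguments are lists of equal length, an entry for each row: "hand": the finger opening in cm, from 0 to 8.54; "translation": the shift along the tool's x, y, z in cm, a list of three; "twist": the turn about the tool's y in rad. A call has 1 to 5 rows; each row is the pose to reach, as a shift and turn from the pose commanded when the call began, along the tool's axes at that moment; what a row does not reach only later rows make up. A row lasts 1/12 s, in which the tool goes at most 41.7 mm and 7.16 degrees, less where a joint would pass 70% of its speed; a pose out of reach is approached as far as the arm can. A call with a gripper value outside its range is refused whole. The fingers move at their own pace and stop on an object; "squeeze" is the grip in N (left out, the last holds). Time passes only in rows, so rows that repeat a pose let the fingers close. It gives the time, the measured TCP pose, the force and the opening at its end, in the units of the state.
- get_obs(): the state, without advancing time (a new reading comes with each control period).
- snapshot(name): name is "scene" or "side" or "wrist"; returns the picture (420x560x3 uint8, red, green, blue); there is no depth.
- get_calibration(name): a dict with "mtx" (3x3 intrinsics, pixels), "T" (4x4, takes a point from camera to world coordinates). Camera axes: x right, y down, z forward; pixel columns grow to the right and rows downward; lengths in m; the calibration is good to about 2 mm. A picture is of the moment at which its call begins: read the wrist's pose just before it. get_calibration takes no time and is no camera call; for the wrist camera it gives the pose at the moment of the call.
- job_done(): hands the job in, once; it reports no verdict.
Trained networks look in the newest picture that a camera, given by its name, has taken for a name from the list of things; names that differ only in an ending like _2 or _b are one class to them, and where a whole thing is asked for, a point or a joint stands for the part that bears it (a point fixed in the world has none). Each returns a list of dicts, best first, with "score" (0 to 1); they miss things now and then, are a little off and sometimes report something else, mostly with a low value. They report only what shows in the picture. A call takes as long as a camera call. They do not tell look-alikes from the thing itself.
- recognise(name, camera): "at" ([x, y, z] in m, in world coordinates, good to about 4 mm: the middle of the surface that is visible of it).
- place_of(name, camera): "at" ([x, y, z] in m, in world coordinates, good to about 4 mm: a listed point, or the origin of a listed thing).
The state is a dict: "time": time; "joints": joint angles; "qvel": joint speeds; "effort": joint torques, N m; "tcp_pos": TCP position; "ee_rot": TCP orientation; "wrist_force": force on the tool from outside, world axes, zero at the start; "torque": the same for the moment, N m; "gripper_width": opening from 0.0 (shut) to 1.0 (fully open).
Only numpy, scipy, OpenCV 4.12 (cv2) and the standard library are available. Lean on these libraries where they do the work, as an engineer would, in place of code of your own. Each camera call takes 0.05 s, during which the arm holds its last target. There are 200 camera calls.

## Working session

There is one attempt and no reset: what is moved stays moved. The work goes in short steps, Python scripts to look and compute and a tool call to move; the robot and the scene stay as the last step left them, time stands still between calls to the robot, and variables do not carry over. Pictures are saved under pics/ and viewed, about 8 in all and at most 12, crops included, and the job is handed in when it is done.

Besides the shell and the picture viewer there is one more tool, called after ">>>" as name(argument=value, ...), one argument or row to a line, values as JSON. apply_moves: Moves the arm, as the interface text tells. Its arguments: {"type":"object","properties":{"hand":{"type":"array"},"translation":{"type":"array"},"twist":{"type":"array"},"squeeze":{"type":"number"}},"required":["hand","translation","twist"]}

```bash
ls; mkdir -p pics
cat > h.py <<'E'
from workcell import *
import numpy as np, cv2
def save(n,cam):
    im=snapshot(cam); cv2.imwrite(f'pics/{n}.png',im[:,:,::-1]); return im
E
python3 - <<'E'
from h import *
np.set_printoptions(precision=4,suppress=True)
o=get_obs();print(o['time'],o['tcp_pos'],o['ee_rot'],o['gripper_width'])
a=save('s0','scene');
for c in ('scene','side'):
    if c=='side': b=save('d0','side')
    for n in ('tin','seam_start','seam_corner','seam_end','pick','pick_grip','rest','rest_seat','sugar_bowl','grinder','coasters'):
        print(c,n,[(np.round(d['at'],4).tolist(),round(d['score'],2)) for d in place_of(n,c)])
print(get_obs()['time'])
for c in ('scene','side'):print(get_calibration(c))
E
```

```text
pics
0.0 [0.2659 0.5371 0.2555] [[ 0.8961 -0.001   0.4438]
 [-0.4438 -0.0016  0.8961]
 [-0.0002 -1.     -0.0018]] 1.002421846465064
scene tin [([0.5392, 0.0272, -0.0016], 0.7)]
scene seam_start [([0.4828, 0.3092, -0.0015], 0.7), ([0.5319, 0.1289, 0.0289], 0.57)]
scene seam_corner [([0.4577, -0.0191, 0.0264], 0.69)]
scene seam_end [([0.5433, -0.0598, 0.0313], 0.94), ([0.4848, 0.304, 0.0164], 0.72)]
scene pick [([0.4826, 0.3078, 0.0146], 0.95), ([0.3168, 0.3749, 0.0169], 0.61), ([0.4626, 0.3985, 0.0105], 0.52)]
scene pick_grip [([0.4985, 0.4303, 0.0064], 0.75), ([0.3424, 0.4418, 0.0081], 0.75)]
scene rest [([0.6161, 0.5404, 0.0014], 0.97), ([0.82, 0.1864, 0.0005], 0.94), ([0.4833, 0.3074, -0.0027], 0.65), ([0.4825, 0.3046, 0.0186], 0.43)]
scene rest_seat [([0.8237, 0.1894, 0.0156], 0.72), ([0.6199, 0.5365, 0.0171], 0.71), ([0.4829, 0.3072, 0.015], 0.7)]
scene sugar_bowl [([0.5163, -0.322, 0.0], 0.92)]
scene grinder [([0.7199, 0.3544, -0.0007], 0.58)]
scene coasters [([0.7061, -0.3423, -0.0018], 0.61)]
side tin []
side seam_start [([0.5323, 0.125, 0.0251], 0.81)]
side seam_corner [([0.4
[... 627 characters left out ...]
0.7086, -0.3407, -0.0037], 0.96), ([0.4584, -0.0197, 0.0297], 0.32)]
1.2
{'mtx': array([[400.3095,   0.    , 279.8872],
       [  0.    , 400.3095, 207.5036],
       [  0.    ,   0.    ,   1.    ]]), 'T': array([[-0.8999,  0.2173, -0.3782,  0.9298],
       [ 0.4357,  0.4864, -0.7573,  0.804 ],
       [ 0.0194, -0.8463, -0.5324,  0.6041],
       [ 0.    ,  0.    ,  0.    ,  1.    ]])}
{'mtx': array([[470.5599,   0.    , 275.7727],
       [  0.    , 470.5599, 206.7961],
       [  0.    ,   0.    ,   1.    ]]), 'T': array([[ 0.9551, -0.1836,  0.2328,  0.2798],
       [-0.2955, -0.5276,  0.7965, -0.9472],
       [-0.0234, -0.8294, -0.5581,  0.7961],
       [ 0.    ,  0.    ,  0.    ,  1.    ]])}
```

View pics/s0.png

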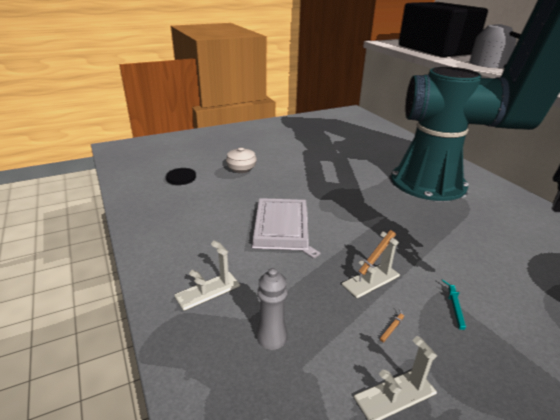

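View pics/d0.png

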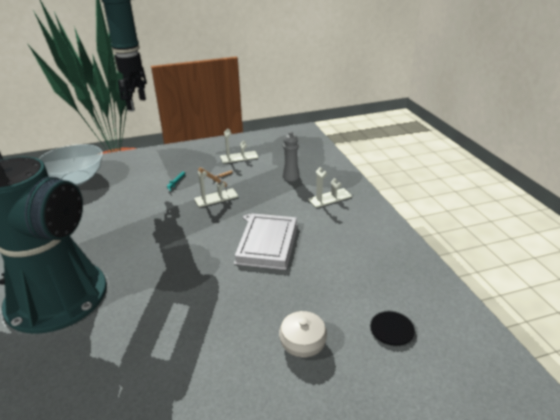

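The candidates in the scene picture:
- **Brown picks:** the large one on the rest at (378,252) and a small one on the table at (392,326). The large one fits.
- **Turquoise pick:** at (457,305), excluded by its colour.
- **Rests:** (372,275), about 0.57 m from the base, and (205,285) and (400,390), which are farther off. The first fits.
- **Tin:** centred at (282,222), with its ear at (313,253).

Next I'll confirm with an enlarged crop and get the wrist camera geometry.

Run:
```python
from h import *
np.set_printoptions(precision=4,suppress=True)
im=cv2.imread('pics/s0.png')
cv2.imwrite('pics/c0.png',cv2.resize(im[215:345,300:480],None,fx=4,fy=4,interpolation=cv2.INTER_CUBIC))
o=get_obs();c=get_calibration('wrist');R=np.array(o['ee_rot'])
print(c['mtx'],'\n cam in tool',R.T@(c['T'][:3,3]-o['tcp_pos']),'\n',R.T@c['T'][:3,:3])
# move to look above pick
t=np.array([0.45,0.30,0.30]);print('shift cm',R.T@(t-o['tcp_pos'])*100)
```

```text
[[302.7065   0.     275.2279]
 [  0.     302.7065 212.5461]
 [  0.       0.       1.    ]] 
 cam in tool [-0.0814 -0.1177 -0.001 ] 
 [[ 0.0009  0.9506  0.3104]
 [-0.0001 -0.3104  0.9506]
 [ 1.     -0.0009 -0.0002]]
shift cm [ 27.0143  -4.3718 -13.1434]
```

View pics/c0.png

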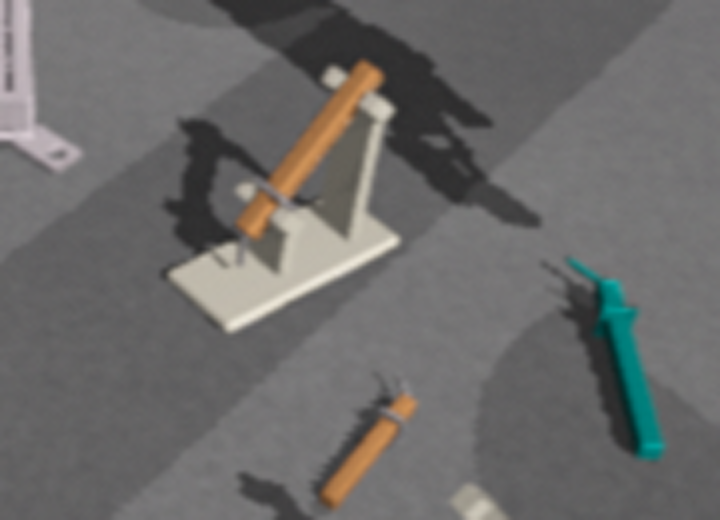

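The crop shows the large brown pick seated on the nearest rest, with the small brown pick and the turquoise one lying on the table. Moving over it for a wrist view.

>>> apply_moves(
  hand=[8.5,8.5,8.5,8.5,8.5],
  translation=[
    [2.7,-0.44,-1.31],
    [5.4,-0.88,-2.62],
    [8.1,-1.3,-3.9],
    [10.8,-1.75,-5.2],
    [13.5,-2.2,-6.5],
  ],
  twist=[-0.1,-0.2,-0.3,-0.4,-0.5],
)

```text
time: 1.62
tcp_pos: [0.359, 0.4184, 0.2785]
ee_rot: [[0.999, 0.0, -0.046], [0.046, 0.0, 0.999], [0.0, -1.0, 0.0]]
wrist_force: [-1.2, 0.4, 0.0]
gripper_width: 0.994
```

```bash
cat >> h.py <<'E'
np.set_printoptions(precision=4,suppress=True)
def to(t):
    o=get_obs();R=np.array(o['ee_rot']);print('t',o['time'],'tcp',o['tcp_pos'],'yaw',np.arctan2(R[1,0],R[0,0]),'shift',R.T@(np.array(t)-o['tcp_pos'])*100,'F',o['wrist_force'],'w',o['gripper_width'])
E
python3 - <<'E'
from h import *
to([.45,.3,.3])
E
```

```text
t 1.6167 tcp [0.359  0.4184 0.2785] yaw 0.04563772473667466 shift [  8.5495  -2.1458 -12.2468] F [-1.1998  0.4214  0.0414] w 0.9943512947156461
```

>>> apply_moves(
  hand=[8.5,8.5,8.5,8.5,8.5],
  translation=[
    [2.0,-0.5,-3.0],
    [4.0,-1.1,-6.0],
    [6.2,-1.6,-9.0],
    [8.5,-2.1,-12.2],
    [8.5,-2.1,-12.2],
  ],
  twist=[0,0,0,0,0],
)

```text
time: 2.03
tcp_pos: [0.4529, 0.2964, 0.3006]
ee_rot: [[0.999, 0.005, -0.035], [0.035, -0.002, 0.999], [0.005, -1.0, -0.002]]
wrist_force: [-1.0, 0.2, 0.3]
gripper_width: 0.999
```

Run:
```python
from h import *
to([.443,.3014,.073])
save('w0','wrist');c=get_calibration('wrist');np.savez('w0.npz',**c)
for n in ('pick','pick_grip','rest','rest_seat'):
    print(n,[(np.round(d['at'],4).tolist(),round(d['score'],2)) for d in place_of(n,'wrist')])
```

```text
t 2.0333 tcp [0.4529 0.2964 0.3006] yaw 0.0354919809191096 shift [-1.0779 22.7506  0.5772] F [-0.9571  0.2477  0.3091] w 0.9987240705857602
pick [([0.4844, 0.3093, 0.0129], 0.9), ([0.4522, 0.3957, 0.0072], 0.78), ([0.318, 0.3739, 0.0116], 0.76)]
pick_grip [([0.4499, 0.3013, 0.0833], 0.8), ([0.497, 0.4267, 0.0105], 0.66), ([0.3427, 0.4433, 0.0085], 0.58)]
rest [([0.8205, 0.1862, 0.0004], 0.9), ([0.4862, 0.3059, -0.0035], 0.82), ([0.6136, 0.5358, -0.003], 0.61)]
rest_seat [([0.6126, 0.5398, 0.0164], 0.75), ([0.4488, 0.2983, 0.0803], 0.59), ([0.4825, 0.3027, 0.0184], 0.58), ([0.8206, 0.1851, 0.0175], 0.56)]
```

View pics/w0.png

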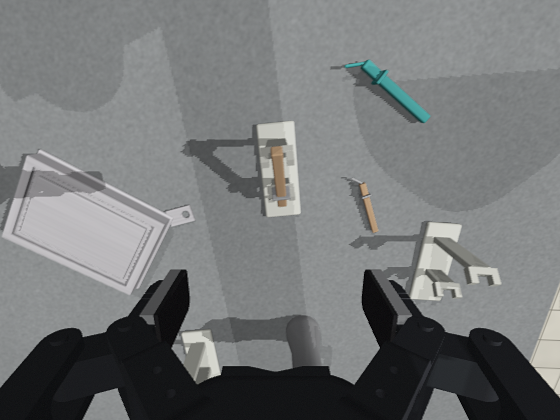

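The wrist view shows:
- **Rest plate:** corners near (257,125), (294,121), (300,214) and (268,217), with the pick handle along x≈279.
- **Tin:** left, with its ear at (183,215).

Next I'll enlarge the tin and the rest to measure them.

Run:
```python
from h import *
im=cv2.imread('pics/w0.png')
a=cv2.resize(im[140:300,0:200],None,fx=3,fy=3,interpolation=cv2.INTER_CUBIC)
b=cv2.resize(im[115:225,245:311],None,fx=3,fy=3,interpolation=cv2.INTER_CUBIC)
C=np.zeros((480,800,3),np.uint8);C[:,:600]=a;C[:330,601:601+198]=b
cv2.imwrite('pics/c1.png',C)
```

```text
(no output)
```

View pics/c1.png

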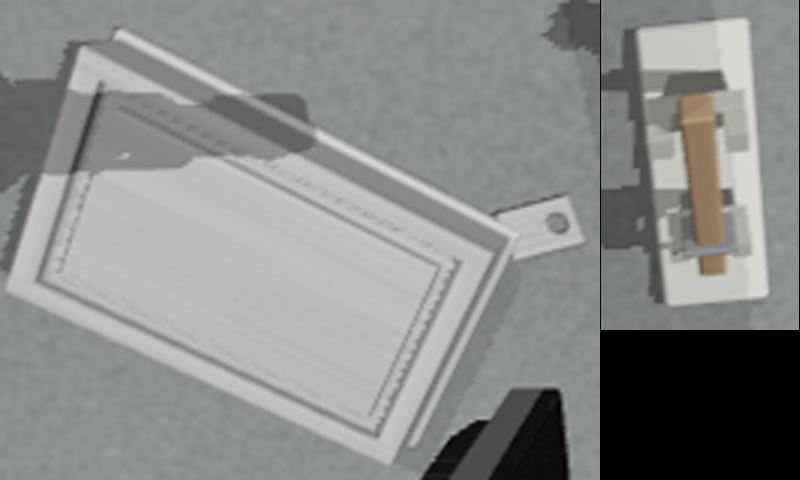

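The crop shows the rest plate corners and the tin, with seam corners near (455,262) by the ear, (103,84), (42,280) and (380,435). I'll turn these into world positions and check them against the given sizes.

```bash
cat >> h.py <<'E'
def px2w(px,z,c):
    px=np.atleast_2d(px).astype(float);K,T=c['mtx'],c['T']
    d=(T[:3,:3]@np.linalg.inv(K)@np.c_[px,np.ones(len(px))].T).T
    return T[:3,3]+d*((z-T[2,3])/d[:,2])[:,None]
def w2px(P,c):
    T=c['T'];q=(np.atleast_2d(P)-T[:3,3])@T[:3,:3];q=q@c['mtx'].T;return q[:,:2]/q[:,2:]
def fit2(M,W):  # yaw,t
    M=np.array(M,float);W=np.array(W,float)[:,:2];m,w=M.mean(0),W.mean(0);A=M-m;B=W-w
    y=np.arctan2((A[:,0]*B[:,1]-A[:,1]*B[:,0]).sum(),(A*B).sum());R=np.array([[np.cos(y),-np.sin(y)],[np.sin(y),np.cos(y)]])
    t=w-R@m;return y,t,(M@R.T+t-W)
E
python3 - <<'E'
from h import *
c=dict(np.load('w0.npz'))
p=np.array([(637,30),(748,18),(767,296),(665,305)],float);p=(p-[601,0])/3+[245,115]
W=px2w(p,.008,c);print(W[:,:2]);print('rest',*fit2([(-.1,-.025),(-.1,.025),(.03,.025),(.03,-.025)],W))
q=np.array([(460,260),(103,82),(40,281),(380,437)],float)/3+[0,140]
V=px2w(q,.028,c);print(V[:,:2]);print('tin',*fit2([(-.0845,-.0545),(.0845,-.0545),(.0845,.0545),(-.0845,.0545)],V))
h=np.array([(680,96),(712,95),(700,274),(725,272)],float);h=(h-[601,0])/3+[245,115]
print('handle top mids',px2w((h[0]+h[1])/2,.016+.102+.004,c),px2w((h[2]+h[3])/2,.05,c))
print(get_obs()['joints'])
E
```

```text
[[0.3845 0.2725]
 [0.3779 0.3203]
 [0.504  0.3362]
 [0.5101 0.2878]]
rest 0.12424405699162736 [0.4789 0.3085] [[-0.0018 -0.0012]
 [-0.0014  0.0006]
 [ 0.0016  0.0009]
 [ 0.0016 -0.0004]]
[[ 0.5231  0.1332]
 [ 0.4462 -0.0128]
 [ 0.5402 -0.0617]
 [ 0.6176  0.0855]]
tin -2.0521471882163604 [0.5318 0.0361] [[-0.0005  0.003 ]
 [-0.0018 -0.0008]
 [ 0.0008 -0.0024]
 [ 0.0016  0.0002]]
handle top mids [[0.3996 0.2981 0.122 ]] [[0.4806 0.3083 0.05  ]]
[ 0.4651  0.2346  1.5816  0.0005  1.3263 -1.1469]
```

>>> apply_moves(
  hand=[8.5,8.5,8.5,8.5,8.5],
  translation=[
    [0,0,0],
    [0,0,0],
    [0,0,0],
    [0,0,0],
    [0,0,0],
  ],
  twist=[0.122,0.245,0.367,0.49,0.612],
)

```text
time: 2.7
tcp_pos: [0.4469, 0.3024, 0.299]
ee_rot: [[0.839, -0.001, 0.544], [-0.544, -0.0, 0.839], [-0.001, -1.0, -0.001]]
wrist_force: [-0.1, 0.4, -0.3]
gripper_width: 0.996
```

>>> apply_moves(
  hand=[8.5,8.5,8.5,8.5,8.5],
  translation=[
    [0,0,0],
    [0,0,0],
    [0,0,0],
    [0,0,0],
    [0,0,0],
  ],
  twist=[0.122,0.245,0.367,0.49,0.612],
)

```text
time: 3.12
tcp_pos: [0.4469, 0.3024, 0.2989]
ee_rot: [[0.374, -0.001, 0.927], [-0.927, -0.0, 0.374], [-0.0, -1.0, -0.001]]
wrist_force: [-0.0, -0.2, 0.5]
gripper_width: 0.994
```

>>> apply_moves(
  hand=[8.5,8.5,8.5,8.5,8.5],
  translation=[
    [0,0,0],
    [0,0,0],
    [0,0,0],
    [0,0,0],
    [0,0,0],
  ],
  twist=[0.122,0.245,0.367,0.49,0.612],
)

```text
time: 3.53
tcp_pos: [0.4469, 0.3024, 0.2989]
ee_rot: [[-0.226, -0.001, 0.974], [-0.974, -0.0, -0.226], [0.0, -1.0, -0.001]]
wrist_force: [-0.5, -0.3, -0.2]
gripper_width: 0.999
```

>>> apply_moves(
  hand=[8.5,8.5,8.5,8.5,8.5],
  translation=[
    [0,0,0],
    [0,0,0],
    [0,0,0],
    [0,0,0],
    [0,0,0],
  ],
  twist=[0.122,0.245,0.367,0.49,0.612],
)

```text
time: 3.95
tcp_pos: [0.4469, 0.3024, 0.299]
ee_rot: [[-0.745, -0.001, 0.667], [-0.667, -0.0, -0.745], [0.001, -1.0, -0.0]]
wrist_force: [-0.9, 0.6, 0.5]
gripper_width: 0.99
```

>>> apply_moves(
  hand=[8.5,8.5,8.5,8.5,8.5],
  translation=[
    [0,0,0],
    [0,0,0],
    [0,0,0],
    [0,0,0],
    [0,0,0],
  ],
  twist=[0.122,0.245,0.367,0.49,0.612],
)

```text
time: 4.37
tcp_pos: [0.4469, 0.3024, 0.299]
ee_rot: [[-0.993, -0.001, 0.118], [-0.118, -0.0, -0.993], [0.001, -1.0, 0.0]]
wrist_force: [-0.1, 0.4, 0.6]
gripper_width: 0.994
```

>>> apply_moves(
  hand=[8.5,8.5,8.5,8.5],
  translation=[
    [0,5,0],
    [0,10,0],
    [0,10,0],
    [0,10,0],
  ],
  twist=[0,0,0,0],
)

```text
time: 4.7
tcp_pos: [0.4439, 0.3007, 0.1948]
ee_rot: [[-0.992, -0.009, 0.124], [-0.124, -0.004, -0.992], [0.009, -1.0, 0.003]]
wrist_force: [-0.8, -1.2, -0.7]
gripper_width: 0.995
```

Run:
```python
from h import *
to([.443,.304,.073]);print(get_obs()['joints'])
c=get_calibration('wrist');np.savez('w1.npz',**c);save('w1','wrist')
for n in ('pick','pick_grip','rest','rest_seat'):
    print(n,[(np.round(d['at'],4).tolist(),round(d['score'],2)) for d in place_of(n,'wrist')])
im=cv2.imread('pics/w1.png');cv2.imwrite('pics/w1b.png',cv2.resize(im,(800,600),interpolation=cv2.INTER_CUBIC))
```

```text
t 4.7 tcp [0.4439 0.3007 0.1948] yaw -3.017467435017262 shift [-0.0617 12.1774 -0.3787] F [-0.7567 -1.2372 -0.6697] w 0.9945335102237916
[0.4663 0.3384 1.7146 0.0002 1.0981 1.9129]
pick [([0.4866, 0.3091, 0.0118], 0.85), ([0.4552, 0.3989, 0.0074], 0.65), ([0.3194, 0.3674, 0.0139], 0.63)]
pick_grip [([0.3437, 0.4436, 0.0072], 0.83), ([0.4472, 0.2981, 0.0802], 0.71), ([0.4986, 0.43, 0.0086], 0.64)]
rest [([0.4846, 0.3067, 0.0], 0.82)]
rest_seat [([0.4848, 0.3035, 0.0179], 0.64)]
```

View pics/w1b.png

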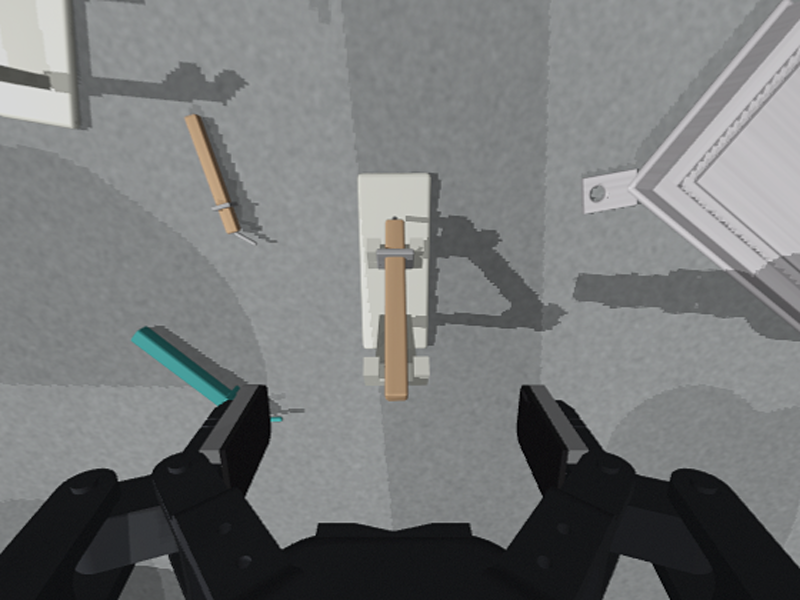

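The wrist view is well aligned: the handle runs vertically at x≈395 of 800 and the plate's front edge is at y≈174. I'll measure the seat.

Run:
```python
from h import *
c=dict(np.load('w1.npz'));s=.7
P=lambda *a:np.array(a,float)*s
W=px2w(P((359,175),(431,174)),.008,c);print('front edge',W[:,:2],np.linalg.norm(W[0]-W[1]))
E=px2w(P((360,190),(363,340)),.008,c);print('left edge yaw',np.arctan2(*(E[0]-E[1])[1::-1]))
E=px2w(P((431,190),(429,340)),.008,c);print('right edge yaw',np.arctan2(*(E[0]-E[1])[1::-1]))
y=.124;m=W.mean(0)[:2];u=np.array([np.cos(y),np.sin(y)]);print('origin',m-.03*u,'grip',m-.069*u)
# handle: upper end top face & lower
print('handle axis',px2w(P((396,398)),.122,c),px2w(P((394,222)),.05,c))
print('collar', px2w(P((395,253)),.016+.024+.018+.008,c),'expected d from origin -18mm')
g=np.r_[m-.069*u,.073];print(g)
to(g)
```

```text
front edge [[0.5084 0.3315]
 [0.515  0.2835]] 0.048496173781246626
left edge yaw 0.11936108744250913
right edge yaw 0.1375986267249782
origin [0.4819 0.3038] grip [0.4432 0.299 ]
handle axis [[0.4094 0.2949 0.122 ]] [[0.4859 0.3051 0.05  ]]
collar [[0.4706 0.3027 0.066 ]] expected d from origin -18mm
[0.4432 0.299  0.073 ]
t 4.95 tcp [0.4493 0.3022 0.2012] yaw -3.018900321076737 shift [ 0.6872 12.8173  0.2628] F [-0.9847 -1.1696  0.7803] w 0.9935277435120772
```

>>> apply_moves(
  hand=[6,6,6,6,6],
  translation=[
    [0.38,1.5,0.25],
    [0.38,4,0.25],
    [0.38,6.5,0.25],
    [0.38,8.5,0.25],
    [0.38,9.5,0.25],
  ],
  twist=[0,0,0,0,0],
)

```text
time: 5.37
tcp_pos: [0.4448, 0.2982, 0.1037]
ee_rot: [[-0.993, 0.0, 0.122], [-0.122, 0.0, -0.993], [-0.0, -1.0, 0.0]]
wrist_force: [-0.1, -0.8, 0.3]
gripper_width: 0.699
```

>>> apply_moves(
  hand=[6,6,6,6,6],
  translation=[
    [0,0.8,0],
    [0,1.5,0],
    [0,1.9,0],
    [0,1.9,0],
    [0,1.9,0],
  ],
  twist=[0,0,0,0,0],
)

```text
time: 5.78
tcp_pos: [0.4452, 0.2983, 0.0858]
ee_rot: [[-0.993, 0.001, 0.122], [-0.122, 0.0, -0.993], [-0.001, -1.0, -0.0]]
wrist_force: [-0.4, 0.4, 0.5]
gripper_width: 0.7
```

Run:
```python
from h import *
to([.4435,.2995,.085])
c=get_calibration('wrist');np.savez('w2.npz',**c);save('w2','wrist')
```

```text
t 5.7833 tcp [0.4452 0.2983 0.0858] yaw -3.019777652408208 shift [ 0.1546  0.0841 -0.1388] F [-0.4178  0.3971  0.4885] w 0.7003898244054638
```

View pics/w2.png

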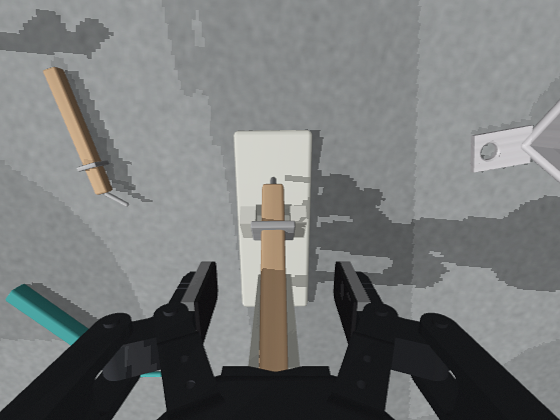

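The handle sits centred between the pads (x≈273, pads 217 and 335). Closing with a moderate squeeze.

>>> apply_moves(
  hand=[0.8,0.8,0.8,0.8,0.8],
  translation=[
    [0.05,0.05,-0.1],
    [0.1,0.1,-0.1],
    [0.1,0.1,-0.1],
    [0.1,0.1,-0.1],
    [0.1,0.1,-0.1],
  ],
  twist=[0,0,0,0,0],
  squeeze=60,
)

```text
time: 6.25
tcp_pos: [0.4436, 0.2991, 0.0846]
ee_rot: [[-0.993, 0.0, 0.122], [-0.122, 0.0, -0.993], [-0.0, -1.0, -0.0]]
wrist_force: [-1.7, 0.4, 2.9]
gripper_width: 0.13
```

>>> apply_moves(
  hand=[0.8,0.8,0.8,0.8,0.8],
  translation=[
    [0,0,0],
    [0,0,0],
    [0,0,0],
    [0,0,0],
    [0,0,0],
  ],
  twist=[0,0,0,0,0],
)

```text
time: 6.67
tcp_pos: [0.4436, 0.2991, 0.0846]
ee_rot: [[-0.993, 0.0, 0.121], [-0.121, 0.0, -0.993], [-0.0, -1.0, -0.0]]
wrist_force: [-1.1, 0.7, 4.3]
gripper_width: 0.131
```

Run:
```python
from h import *
to([.4435,.2995,.085])
c=get_calibration('wrist');np.savez('w3.npz',**c);save('w3','wrist')
d=dict(np.load('w2.npz'))
print(px2w([(272,131)],.008,d),px2w([(272,181)],.016,d))
```

```text
t 6.6667 tcp [0.4436 0.2991 0.0846] yaw -3.019817536960769 shift [ 0.0095 -0.0425 -0.0451] F [-1.0668  0.6711  4.2834] w 0.13078794432147858
[[0.512  0.3086 0.008 ]] [[0.4821 0.305  0.016 ]]
```

Gripped (opening 0.131 ≈ 12 mm). The nib estimate in world, (0.482,0.305), matches the grasp. Now lifting straight up, then moving over the tin to look.

>>> apply_moves(
  hand=[0.8,0.8,0.8,0.8,0.8],
  translation=[
    [0,-0.5,0],
    [0,-1.5,0],
    [0,-3.5,0],
    [0,-6,0],
    [0,-8,0],
  ],
  twist=[0,0,0,0,0],
)

```text
time: 7.13
tcp_pos: [0.4438, 0.2988, 0.166]
ee_rot: [[-0.993, 0.0, 0.121], [-0.121, -0.0, -0.993], [-0.0, -1.0, 0.0]]
wrist_force: [1.9, 0.6, -0.9]
gripper_width: 0.125
```

>>> apply_moves(
  hand=[0.8,0.8,0.8,0.8,0.8],
  translation=[
    [0,-2,0],
    [0,-4,0],
    [0,-5.5,1],
    [-1,-5.5,3],
    [-2,-5.5,6],
  ],
  twist=[0,0,0,0,0],
)

```text
time: 7.55
tcp_pos: [0.4715, 0.243, 0.2215]
ee_rot: [[-0.992, 0.003, 0.124], [-0.124, 0.002, -0.992], [-0.004, -1.0, -0.002]]
wrist_force: [1.5, -0.1, -0.7]
gripper_width: 0.129
```

>>> apply_moves(
  hand=[0.8,0.8,0.8,0.8,0.8],
  translation=[
    [-1.3,0,3],
    [-2.6,0,6],
    [-3.9,0,9],
    [-5.2,0,12],
    [-6.3,0,15],
  ],
  twist=[0,0,0,0,0],
)

```text
time: 7.97
tcp_pos: [0.5524, 0.099, 0.22]
ee_rot: [[-0.993, 0.001, 0.121], [-0.121, -0.0, -0.993], [-0.001, -1.0, 0.0]]
wrist_force: [1.0, 0.7, -0.8]
gripper_width: 0.129
```

>>> apply_moves(
  hand=[0.8,0.8,0.8,0.8,0.8],
  translation=[
    [-0.8,0,2.5],
    [-1.6,0,4.8],
    [-2,0,6.4],
    [-2,0,6.4],
    [-2,0,6.4],
  ],
  twist=[0,0,0,0,0],
)

```text
time: 8.38
tcp_pos: [0.5792, 0.0387, 0.2196]
ee_rot: [[-0.993, -0.0, 0.119], [-0.119, 0.0, -0.993], [0.0, -1.0, -0.0]]
wrist_force: [0.2, 0.1, -1.4]
gripper_width: 0.131
```

Run:
```python
from h import *
to([.58,.04,.22])
c=get_calibration('wrist');np.savez('w4.npz',**c);save('w4','wrist')
for n in ('seam_start','seam_corner','seam_end','tin','pick'):
    print(n,[(np.round(d['at'],4).tolist(),round(d['score'],2)) for d in place_of(n,'wrist')])
im=cv2.imread('pics/w4.png');cv2.imwrite('pics/w4b.png',cv2.resize(im[:300,60:460],(800,600),interpolation=cv2.INTER_CUBIC))
```

```text
t 8.3833 tcp [0.5792 0.0387 0.2196] yaw -3.0218284258003067 shift [-0.0914 -0.0356 -0.116 ] F [ 0.2471  0.0736 -1.3705] w 0.13096149239769916
seam_start [([0.5322, 0.1244, 0.0274], 0.87)]
seam_corner [([0.4562, -0.0166, 0.0317], 0.88)]
seam_end [([0.5411, -0.0655, 0.0269], 0.94)]
tin [([0.5423, 0.0279, -0.0056], 0.85)]
pick [([0.6202, 0.0448, 0.1439], 0.97)]
```

View pics/w4b.png

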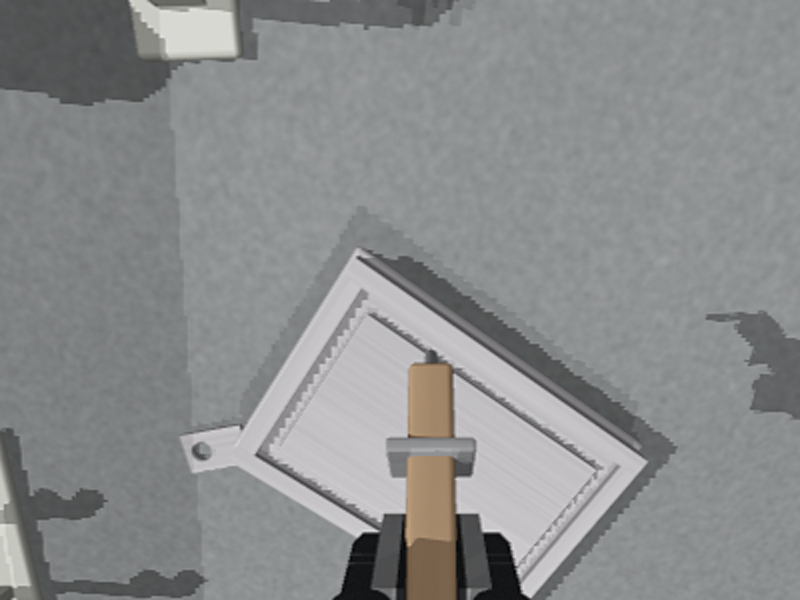

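The view shows the ear at left (205,450), the start corner near (257,453), the top corner at (362,290) and the end near (607,468). The fourth corner is hidden by the gripper. I'll rectify the tin's face into the tin frame to refine the estimate.

```bash
cat >> h.py <<'E'
def rect(im,c,yaw,t,z=.028,s=4000,hx=.105,hy=.075):
    n=(int(2*hx*s),int(2*hy*s));R=np.array([[np.cos(yaw),-np.sin(yaw)],[np.sin(yaw),np.cos(yaw)]])
    q=np.array([(-hx,hy),(hx,hy),(hx,-hy),(-hx,-hy)]);W=np.c_[q@R.T+t,np.full(4,z)]
    H=cv2.getPerspectiveTransform(w2px(W,c).astype(np.float32),np.float32([(0,0),(n[0],0),n,(0,n[1])]))
    return cv2.warpPerspective(im,H,n,flags=cv2.INTER_CUBIC)
E
python3 - <<'E'
from h import *
c=dict(np.load('w4.npz'));im=cv2.imread('pics/w4.png')
M=[(-.08,-.05),(.08,-.05),(.08,.05)]
y,t,r=fit2(M,[(.5321,.1261),(.4577,-.0191),(.5419,-.0639)]);print(y,t,r)
a=rect(im,c,y,t,s=3800);s=3800
for X,Y in((84.5,54.5),(75.5,45.5)):
    p=lambda x,yy:(int((x/1000+.105)*s),int((.075-yy/1000)*s))
    # ticks at the ends only
    for x in(-X,X): 
        for k in(-1,1): cv2.line(a,p(x,k*35),p(x,k*20),(0,0,255),1)
    for yy in(-Y,Y):
        for k in(-1,1): cv2.line(a,p(k*60,yy),p(k*40,yy),(0,0,255),1)
cv2.rectangle(a,p(-99,69),p(99,-69),(255,0,0),1)
cv2.imwrite('pics/r4.png',a);print(a.shape)
E
```

```text
-2.0632075793471025 [0.5379 0.03  ] [[-0.0005 -0.002 ]
 [-0.0017  0.0022]
 [ 0.0022 -0.0002]]
(570, 798, 3)
```

View pics/r4.png

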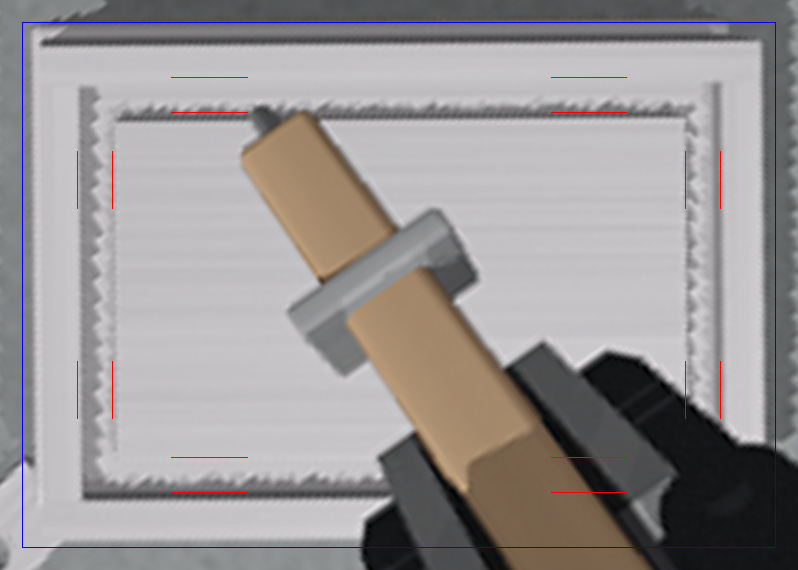

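In the rectified view the long axis matches the model. The channel sits about 6 px (1.6 mm) lower (-y): outer edges at y≈85 and 497, inner edge at 118. I'll correct the tin centre and check the nib offset from the same image.

```bash
cat >> h.py <<'E'
TY=-2.0632;TC=np.array([.5364,.0306])
def tin(x,y):
    c,s=np.cos(TY),np.sin(TY);return TC+np.array([c*x-s*y,s*x+c*y])/1000
E
python3 - <<'E'
from h import *
c=dict(np.load('w4.npz'));o=get_obs();print(o['tcp_pos'])
for z in(.148,.151,.154):print('nib tip',px2w([(275.5,176.5)],z,c),'off',px2w([(275.5,176.5)],z,c)[0,:2]-[.5792,.0387])
for p in((-80,-50),(80,-50),(80,50)):print(p,tin(*p))
off=np.array([.0386,.0057]);g=tin(-80,-50)-off;to([*g,.048+.0686+.002])
E
```

```text
[0.5787 0.0404 0.2194]
nib tip [[0.6188 0.0435 0.148 ]] off [0.0396 0.0048]
nib tip [[0.6194 0.0435 0.151 ]] off [0.0402 0.0048]
nib tip [[0.62   0.0436 0.154 ]] off [0.0408 0.0049]
(-80, -50) [0.5302 0.1247]
(80, -50) [ 0.4545 -0.0163]
(80, 50) [ 0.5426 -0.0635]
t 8.6833 tcp [0.5787 0.0404 0.2194] yaw -3.0185268332317516 shift [ 7.681  10.0813 -8.8692] F [-0.0809  0.4556 -1.1168] w 0.12714104788822622
```

>>> apply_moves(
  hand=[0.8,0.8,0.8,0.8,0.8],
  translation=[
    [1.0,0,-1.1],
    [3,1,-3.5],
    [5.2,3,-6],
    [7,5,-8.1],
    [7.7,7,-8.9],
  ],
  twist=[0,0,0,0,0],
)

```text
time: 9.1
tcp_pos: [0.4872, 0.121, 0.1487]
ee_rot: [[-0.992, -0.003, 0.123], [-0.123, 0.001, -0.992], [0.003, -1.0, -0.001]]
wrist_force: [-0.3, 0.1, -0.6]
gripper_width: 0.131
```

>>> apply_moves(
  hand=[0.8,0.8,0.8,0.8,0.8],
  translation=[
    [0,1.5,0],
    [0,2.7,0],
    [0,3.1,0],
    [0,3.1,0],
    [0,3.1,0],
  ],
  twist=[0,0,0,0,0],
)

```text
time: 9.52
tcp_pos: [0.4918, 0.1188, 0.1187]
ee_rot: [[-0.993, 0.0, 0.122], [-0.122, -0.0, -0.993], [-0.0, -1.0, 0.0]]
wrist_force: [-0.2, -0.2, 0.5]
gripper_width: 0.129
```

Run:
```python
from h import *
off=np.array([.0386,.0057]);g=tin(-80,-50)-off
c=get_calibration('wrist');np.savez('w5.npz',**c);im=save('w5','wrist')[:,:,::-1].copy()
to([*g,.048+.0686+.002])
# overlay predicted seam centreline/edges, and predicted nib foot
im=cv2.resize(im,None,fx=2,fy=2,interpolation=cv2.INTER_CUBIC)
for X,Y,z in((84.5,54.5,.028),(75.5,45.5,.028)):
    q=np.array([[*tin(x,y),z] for x,y in((-X,Y),(-X,-Y),(X,-Y),(X,Y))])
    p=(w2px(q,c)*2).astype(int);cv2.polylines(im,[p],True,(0,0,255),1)
o=get_obs();n=np.r_[np.array(o['tcp_pos'])[:2]+off,0]
for z in(.05,.028):
    n[2]=z;p=w2px(n,c)[0]*2;print(p);cv2.circle(im,tuple(int(v) for v in p),3,(0,255,0),1)
cv2.imwrite('pics/w5b.png',im[140:740,150:950])
```

```text
t 9.5667 tcp [0.4923 0.1187 0.119 ] yaw -3.0196947165374115 shift [ 0.0708  0.04   -0.0421] F [-0.0037 -0.0068 -0.1931] w 0.12828336327021078
[548.3009 356.1905]
[548.5461 343.2696]
```

View pics/w5b.png

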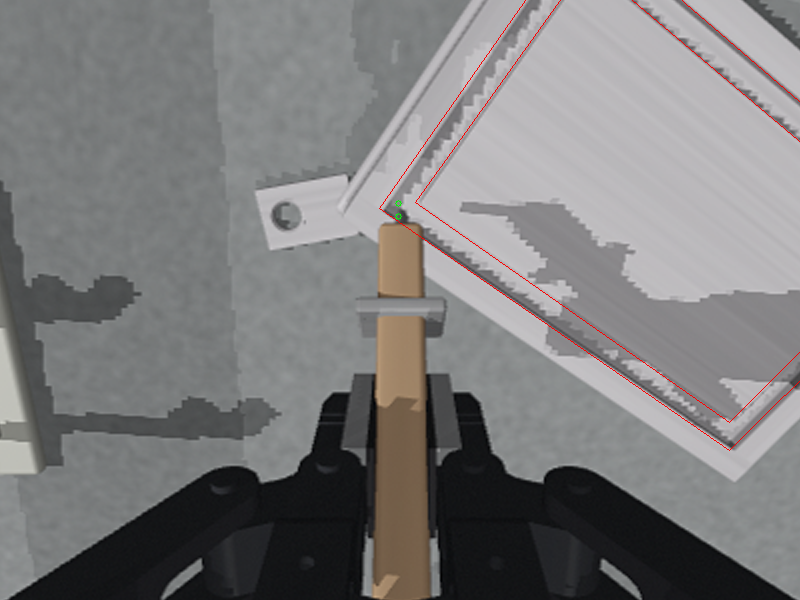

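The overlaid model fits the seam to within about 1 mm, including the far corner at (735,447), and the nib hovers at the start corner at (399,214). Descending gently.

>>> apply_moves(
  hand=[0.8,0.8,0.8,0.8,0.8],
  translation=[
    [0.05,0.5,0],
    [0.05,1.0,0],
    [0.05,1.5,0],
    [0.05,1.9,0],
    [0.05,2.1,0],
  ],
  twist=[0,0,0,0,0],
)

```text
time: 9.98
tcp_pos: [0.491, 0.1183, 0.0966]
ee_rot: [[-0.993, -0.001, 0.121], [-0.121, -0.0, -0.993], [0.001, -1.0, 0.0]]
wrist_force: [-0.4, 0.5, -0.5]
gripper_width: 0.128
```

>>> apply_moves(
  hand=[0.8,0.8,0.8,0.8],
  translation=[
    [0,0.15,0],
    [0,0.3,0],
    [0,0.4,0],
    [0,0.4,0],
  ],
  twist=[0,0,0,0],
)

```text
time: 10.32
tcp_pos: [0.4914, 0.1184, 0.0931]
ee_rot: [[-0.993, -0.0, 0.121], [-0.121, -0.0, -0.993], [0.0, -1.0, 0.0]]
wrist_force: [0.6, 0.2, -0.7]
gripper_width: 0.129
```

>>> apply_moves(
  hand=[0.8,0.8,0.8],
  translation=[
    [0,0.1,0],
    [0,0.1,0],
    [0,0.1,0],
  ],
  twist=[0,0,0],
)

```text
time: 10.57
tcp_pos: [0.4914, 0.1184, 0.0923]
ee_rot: [[-0.993, 0.0, 0.122], [-0.122, -0.0, -0.993], [-0.0, -1.0, 0.0]]
wrist_force: [-0.3, 0.1, -0.4]
gripper_width: 0.133
```

>>> apply_moves(
  hand=[0.8,0.8,0.8],
  translation=[
    [0,0.08,0],
    [0,0.08,0],
    [0,0.08,0],
  ],
  twist=[0,0,0],
)

```text
time: 10.82
tcp_pos: [0.4915, 0.1184, 0.0917]
ee_rot: [[-0.993, 0.0, 0.121], [-0.121, -0.0, -0.993], [-0.0, -1.0, 0.0]]
wrist_force: [-0.8, 0.4, 3.6]
gripper_width: 0.129
```

>>> apply_moves(
  hand=[0.8,0.8,0.8],
  translation=[
    [0,0.04,0],
    [0,0.04,0],
    [0,0.04,0],
  ],
  twist=[0,0,0],
)

```text
time: 11.07
tcp_pos: [0.4915, 0.1184, 0.0914]
ee_rot: [[-0.993, 0.0, 0.122], [-0.122, -0.0, -0.993], [-0.0, -1.0, 0.0]]
wrist_force: [-2.0, 0.2, 5.2]
gripper_width: 0.133
```

The nib touches the channel floor (TCP z 0.0917 gives nib z 0.023, as expected). I'll ease up 1 mm and run along the long side at about 3 cm/s.

>>> apply_moves(
  hand=[0.8,0.8],
  translation=[
    [0,-0.1,0],
    [0,-0.1,0],
  ],
  twist=[0,0],
)

```text
time: 11.23
tcp_pos: [0.4915, 0.1184, 0.0921]
ee_rot: [[-0.993, 0.0, 0.121], [-0.121, -0.0, -0.993], [-0.0, -1.0, 0.0]]
wrist_force: [0.1, -0.6, 0.3]
gripper_width: 0.127
```

>>> apply_moves(
  hand=[0.8,0.8,0.8,0.8,0.8],
  translation=[
    [0.142,0,0.201],
    [0.284,0,0.402],
    [0.426,0,0.603],
    [0.568,0,0.804],
    [0.71,0,1.005],
  ],
  twist=[0,0,0,0,0],
)

```text
time: 11.65
tcp_pos: [0.4855, 0.1073, 0.0921]
ee_rot: [[-0.993, -0.0, 0.121], [-0.121, -0.0, -0.993], [0.0, -1.0, 0.0]]
wrist_force: [-0.3, 1.1, 0.1]
gripper_width: 0.132
```

>>> apply_moves(
  hand=[0.8,0.8,0.8,0.8,0.8],
  translation=[
    [0.142,0,0.201],
    [0.284,0,0.402],
    [0.426,0,0.603],
    [0.568,0,0.804],
    [0.71,0,1.005],
  ],
  twist=[0,0,0,0,0],
)

```text
time: 12.07
tcp_pos: [0.4796, 0.0965, 0.0921]
ee_rot: [[-0.993, -0.0, 0.122], [-0.122, -0.0, -0.993], [0.0, -1.0, 0.0]]
wrist_force: [0.1, 0.1, -1.5]
gripper_width: 0.13
```

>>> apply_moves(
  hand=[0.8,0.8,0.8,0.8,0.8],
  translation=[
    [0.142,0,0.201],
    [0.284,0,0.402],
    [0.426,0,0.603],
    [0.568,0,0.804],
    [0.71,0,1.005],
  ],
  twist=[0,0,0,0,0],
)

```text
time: 12.48
tcp_pos: [0.4738, 0.0857, 0.0921]
ee_rot: [[-0.993, -0.0, 0.122], [-0.122, -0.0, -0.993], [0.0, -1.0, 0.0]]
wrist_force: [0.6, -0.3, -0.7]
gripper_width: 0.13
```

```bash
cat >> h.py <<'E'
def nib():
    o=get_obs();p=np.array(o['tcp_pos']);d=p[:2]+[.0386,.0057]-TC;c,s=np.cos(TY),np.sin(TY)
    print('nib in tin mm',(c*d[0]+s*d[1])*1000,(-s*d[0]+c*d[1])*1000,(p[2]-.0687)*1000,'F',o['wrist_force'],'t',o['time'])
E
python3 - <<'E'
from h import *
nib();c=get_calibration('wrist');np.savez('w6.npz',**c);im=save('w6','wrist')[:,:,::-1]
r=rect(im,c,TY,TC,s=3800);cv2.imwrite('pics/r6.png',r)
E
```

```text
nib in tin mm -42.20601764393922 -49.88914087025085 23.378650206379177 F [ 0.613  -0.2594 -0.7267] t 12.4833
```

View pics/r6.png

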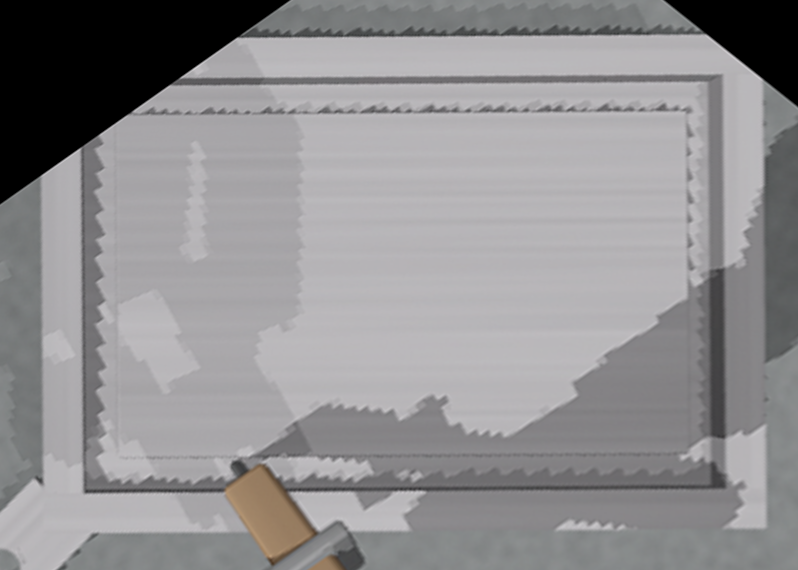

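The nib is at (238,468), in the lower channel between its inner edge (y≈458) and outer edge (y≈491), and the tin has not moved. The model's x is about 1 mm low, so I'll aim for x=81. Continuing.

>>> apply_moves(
  hand=[0.8,0.8,0.8,0.8,0.8],
  translation=[
    [0.141,0,0.202],
    [0.282,0,0.403],
    [0.423,0,0.605],
    [0.564,0,0.806],
    [0.705,0,1.008],
  ],
  twist=[0,0,0,0,0],
)

```text
time: 12.95
tcp_pos: [0.468, 0.0748, 0.0921]
ee_rot: [[-0.993, -0.0, 0.122], [-0.122, -0.0, -0.993], [0.0, -1.0, 0.0]]
wrist_force: [0.3, -0.0, -0.2]
gripper_width: 0.13
```

>>> apply_moves(
  hand=[0.8,0.8,0.8,0.8,0.8],
  translation=[
    [0.141,0,0.202],
    [0.282,0,0.403],
    [0.423,0,0.605],
    [0.564,0,0.806],
    [0.705,0,1.008],
  ],
  twist=[0,0,0,0,0],
)

```text
time: 13.37
tcp_pos: [0.4623, 0.0639, 0.0921]
ee_rot: [[-0.993, -0.0, 0.121], [-0.121, -0.0, -0.993], [0.0, -1.0, 0.0]]
wrist_force: [0.7, 0.5, -1.7]
gripper_width: 0.13
```

>>> apply_moves(
  hand=[0.8,0.8,0.8,0.8,0.8],
  translation=[
    [0.141,0,0.202],
    [0.282,0,0.403],
    [0.423,0,0.605],
    [0.564,0,0.806],
    [0.705,0,1.008],
  ],
  twist=[0,0,0,0,0],
)

```text
time: 13.78
tcp_pos: [0.4565, 0.0531, 0.0921]
ee_rot: [[-0.993, -0.0, 0.122], [-0.122, -0.0, -0.993], [0.0, -1.0, 0.0]]
wrist_force: [0.2, 0.1, 0.1]
gripper_width: 0.134
```

>>> apply_moves(
  hand=[0.8,0.8,0.8,0.8,0.8],
  translation=[
    [0.141,0,0.202],
    [0.282,0,0.403],
    [0.423,0,0.605],
    [0.564,0,0.806],
    [0.705,0,1.008],
  ],
  twist=[0,0,0,0,0],
)

```text
time: 14.2
tcp_pos: [0.4507, 0.0422, 0.0921]
ee_rot: [[-0.993, -0.0, 0.121], [-0.121, -0.0, -0.993], [0.0, -1.0, 0.0]]
wrist_force: [0.4, -0.2, -0.5]
gripper_width: 0.13
```

>>> apply_moves(
  hand=[0.8,0.8,0.8,0.8,0.8],
  translation=[
    [0.141,0,0.202],
    [0.282,0,0.403],
    [0.423,0,0.605],
    [0.564,0,0.806],
    [0.705,0,1.008],
  ],
  twist=[0,0,0,0,0],
)

```text
time: 14.62
tcp_pos: [0.4449, 0.0314, 0.0921]
ee_rot: [[-0.993, -0.0, 0.121], [-0.121, -0.0, -0.993], [0.0, -1.0, 0.0]]
wrist_force: [0.2, 0.6, -0.2]
gripper_width: 0.129
```

Run:
```python
from h import *
nib();c=get_calibration('wrist');im=save('w7','wrist')[:,:,::-1];np.savez('w7.npz',**c)
print(get_obs()['joints'])
```

```text
nib in tin mm 19.278718595939445 -49.64199125385182 23.399333830188745 F [ 0.2094  0.5687 -0.1563] t 14.6167
[-0.0851  0.3814  2.0111 -0.0004  0.7495  1.3642]
```

Forces are near zero and y=-49.6. Continuing to the corner.

>>> apply_moves(
  hand=[0.8,0.8,0.8,0.8,0.8],
  translation=[
    [0.141,0,0.202],
    [0.282,0,0.403],
    [0.423,0,0.605],
    [0.564,0,0.806],
    [0.705,0,1.008],
  ],
  twist=[0,0,0,0,0],
)

```text
time: 15.08
tcp_pos: [0.4392, 0.0205, 0.0921]
ee_rot: [[-0.993, -0.0, 0.121], [-0.121, -0.0, -0.993], [0.0, -1.0, 0.0]]
wrist_force: [-0.6, 0.9, -0.6]
gripper_width: 0.13
```

>>> apply_moves(
  hand=[0.8,0.8,0.8,0.8,0.8],
  translation=[
    [0.141,0,0.202],
    [0.282,0,0.403],
    [0.423,0,0.605],
    [0.564,0,0.806],
    [0.705,0,1.008],
  ],
  twist=[0,0,0,0,0],
)

```text
time: 15.5
tcp_pos: [0.4334, 0.0096, 0.0921]
ee_rot: [[-0.993, -0.0, 0.121], [-0.121, -0.0, -0.993], [0.0, -1.0, 0.0]]
wrist_force: [0.7, 0.1, -1.0]
gripper_width: 0.131
```

>>> apply_moves(
  hand=[0.8,0.8,0.8,0.8,0.8],
  translation=[
    [0.141,0,0.202],
    [0.282,0,0.403],
    [0.423,0,0.605],
    [0.564,0,0.806],
    [0.705,0,1.008],
  ],
  twist=[0,0,0,0,0],
)

```text
time: 15.92
tcp_pos: [0.4277, -0.0012, 0.0921]
ee_rot: [[-0.993, -0.0, 0.121], [-0.121, -0.0, -0.993], [0.0, -1.0, 0.0]]
wrist_force: [-0.1, 0.6, -0.5]
gripper_width: 0.129
```

>>> apply_moves(
  hand=[0.8,0.8,0.8,0.8,0.8],
  translation=[
    [0.141,0,0.202],
    [0.282,0,0.403],
    [0.423,0,0.605],
    [0.564,0,0.806],
    [0.705,0,1.008],
  ],
  twist=[0,0,0,0,0],
)

```text
time: 16.33
tcp_pos: [0.4219, -0.0121, 0.0921]
ee_rot: [[-0.993, -0.0, 0.121], [-0.121, -0.0, -0.993], [0.0, -1.0, 0.0]]
wrist_force: [0.2, 0.3, -0.2]
gripper_width: 0.13
```

>>> apply_moves(
  hand=[0.8,0.8,0.8,0.8,0.8],
  translation=[
    [0.141,0,0.202],
    [0.282,0,0.403],
    [0.423,0,0.605],
    [0.56,0,0.8],
    [0.66,0,0.94],
  ],
  twist=[0,0,0,0,0],
)

```text
time: 16.75
tcp_pos: [0.4164, -0.0222, 0.0921]
ee_rot: [[-0.993, -0.0, 0.121], [-0.121, -0.0, -0.993], [0.0, -1.0, 0.0]]
wrist_force: [-0.4, -0.1, -0.1]
gripper_width: 0.128
```

>>> apply_moves(
  hand=[0.8,0.8],
  translation=[
    [0,0,0],
    [0,0,0],
  ],
  twist=[0,0],
)

```text
time: 16.92
tcp_pos: [0.4165, -0.0221, 0.0921]
ee_rot: [[-0.993, -0.0, 0.121], [-0.121, -0.0, -0.993], [0.0, -1.0, 0.0]]
wrist_force: [-0.5, -0.0, -0.3]
gripper_width: 0.128
```

Run:
```python
from h import *
nib();c=get_calibration('wrist');im=save('w8','wrist')[:,:,::-1];np.savez('w8.npz',**c)
for n in ('seam_end','seam_corner','seam_start'):
    print(n,[(np.round(d['at'],4).tolist(),round(d['score'],2)) for d in place_of(n,'wrist')])
r=rect(im,c,TY,TC,s=4000);g=cv2.cvtColor(r,cv2.COLOR_BGR2GRAY).astype(int)
# profiles across short side channel at y=0 and y=30 (x from 70 to 92mm), every 1 mm
for y in(-20,0,20,40):
    row=int((.075-y/1000)*4000);print(y,[int(g[row-6:row+6,int((.105+x/1000)*4000)].mean()) for x in range(70,93)])
```

```text
nib in tin mm 79.87850992144367 -49.46188480430866 23.399840818391013 F [-0.504  -0.0285 -0.2741] t 16.9167
seam_end [([0.5412, -0.0634, 0.0263], 0.92)]
seam_corner [([0.4611, -0.0157, 0.0295], 0.85)]
seam_start [([0.5321, 0.1268, 0.0283], 0.65)]
-20 [178, 179, 178, 179, 179, 182, 110, 123, 124, 153, 181, 178, 178, 178, 178, 142, 194, 192, 193, 194, 194, 194, 195]
0 [177, 176, 177, 177, 177, 180, 100, 126, 125, 123, 166, 182, 180, 181, 179, 141, 177, 176, 177, 178, 180, 179, 180]
20 [179, 177, 177, 177, 177, 175, 106, 124, 136, 172, 180, 180, 180, 181, 176, 150, 176, 175, 176, 179, 180, 180, 181]
40 [177, 178, 177, 178, 178, 169, 109, 121, 144, 121, 153, 177, 176, 176, 164, 162, 175, 175, 175, 179, 180, 181, 181]
```

At the corner the channel profile runs from x≈75.7 to 85, and the nib is at 79.9, so it is centred. Now going +y along the short side.

>>> apply_moves(
  hand=[0.8,0.8,0.8,0.8,0.8],
  translation=[
    [-0.15,0,0.106],
    [-0.35,0,0.247],
    [-0.55,0,0.388],
    [-0.75,0,0.529],
    [-0.95,0,0.67],
  ],
  twist=[0,0,0,0,0],
)

```text
time: 17.53
tcp_pos: [0.4273, -0.0277, 0.0921]
ee_rot: [[-0.993, 0.0, 0.121], [-0.121, -0.0, -0.993], [-0.0, -1.0, 0.0]]
wrist_force: [-0.4, 0.7, -0.9]
gripper_width: 0.131
```

>>> apply_moves(
  hand=[0.8,0.8,0.8,0.8,0.8],
  translation=[
    [-0.203,0,0.143],
    [-0.406,0,0.286],
    [-0.609,0,0.429],
    [-0.812,0,0.572],
    [-1.015,0,0.715],
  ],
  twist=[0,0,0,0,0],
)

```text
time: 17.95
tcp_pos: [0.4379, -0.0335, 0.0921]
ee_rot: [[-0.993, -0.0, 0.121], [-0.121, -0.0, -0.993], [0.0, -1.0, 0.0]]
wrist_force: [-0.1, -0.1, -1.0]
gripper_width: 0.129
```

>>> apply_moves(
  hand=[0.8,0.8,0.8,0.8,0.8],
  translation=[
    [-0.203,0,0.143],
    [-0.406,0,0.286],
    [-0.609,0,0.429],
    [-0.812,0,0.572],
    [-1.015,0,0.715],
  ],
  twist=[0,0,0,0,0],
)

```text
time: 18.37
tcp_pos: [0.4489, -0.0393, 0.0921]
ee_rot: [[-0.993, -0.0, 0.122], [-0.122, -0.0, -0.993], [0.0, -1.0, 0.0]]
wrist_force: [-0.3, 0.3, -0.2]
gripper_width: 0.129
```

>>> apply_moves(
  hand=[0.8,0.8,0.8,0.8,0.8],
  translation=[
    [-0.203,0,0.143],
    [-0.406,0,0.286],
    [-0.609,0,0.429],
    [-0.812,0,0.572],
    [-1.015,0,0.715],
  ],
  twist=[0,0,0,0,0],
)

```text
time: 18.78
tcp_pos: [0.4598, -0.0452, 0.0921]
ee_rot: [[-0.993, -0.0, 0.121], [-0.121, -0.0, -0.993], [0.0, -1.0, 0.0]]
wrist_force: [0.1, -0.7, -0.9]
gripper_width: 0.126
```

Run:
```python
from h import *
nib()
```

```text
nib in tin mm 79.7260071312116 -0.302878687228135 23.40841645682208 F [ 0.1053 -0.6638 -0.8623] t 18.7833
```

>>> apply_moves(
  hand=[0.8,0.8,0.8,0.8,0.8],
  translation=[
    [-0.203,0,0.144],
    [-0.406,0,0.288],
    [-0.609,0,0.432],
    [-0.812,0,0.576],
    [-1.015,0,0.72],
  ],
  twist=[0,0,0,0,0],
)

```text
time: 19.2
tcp_pos: [0.4708, -0.0511, 0.0921]
ee_rot: [[-0.993, -0.0, 0.121], [-0.121, -0.0, -0.993], [0.0, -1.0, 0.0]]
wrist_force: [-0.2, -0.2, -1.3]
gripper_width: 0.129
```

>>> apply_moves(
  hand=[0.8,0.8,0.8,0.8,0.8],
  translation=[
    [-0.203,0,0.144],
    [-0.406,0,0.288],
    [-0.609,0,0.432],
    [-0.812,0,0.576],
    [-1.015,0,0.72],
  ],
  twist=[0,0,0,0,0],
)

```text
time: 19.62
tcp_pos: [0.4817, -0.057, 0.0921]
ee_rot: [[-0.993, -0.0, 0.121], [-0.121, -0.0, -0.993], [0.0, -1.0, 0.0]]
wrist_force: [-1.1, 0.2, -0.5]
gripper_width: 0.131
```

>>> apply_moves(
  hand=[0.8,0.8,0.8,0.8,0.8],
  translation=[
    [-0.203,0,0.144],
    [-0.406,0,0.288],
    [-0.609,0,0.432],
    [-0.812,0,0.576],
    [-1.015,0,0.72],
  ],
  twist=[0,0,0,0,0],
)

```text
time: 20.03
tcp_pos: [0.4927, -0.0629, 0.0921]
ee_rot: [[-0.993, -0.0, 0.122], [-0.122, -0.0, -0.993], [0.0, -1.0, 0.0]]
wrist_force: [0.0, 0.3, -0.5]
gripper_width: 0.133
```

>>> apply_moves(
  hand=[0.8,0.8,0.8,0.8,0.8],
  translation=[
    [-0.203,0,0.144],
    [-0.406,0,0.288],
    [-0.609,0,0.432],
    [-0.812,0,0.576],
    [-0.98,0,0.695],
  ],
  twist=[0,0,0,0,0],
)

```text
time: 20.45
tcp_pos: [0.5034, -0.0687, 0.0921]
ee_rot: [[-0.993, 0.0, 0.121], [-0.121, -0.0, -0.993], [-0.0, -1.0, 0.0]]
wrist_force: [0.1, 0.1, -0.8]
gripper_width: 0.13
```

>>> apply_moves(
  hand=[0.8,0.8,0.8],
  translation=[
    [0,0,0],
    [0,0,0],
    [0,0,0],
  ],
  twist=[0,0,0],
)

```text
time: 20.7
tcp_pos: [0.5031, -0.0685, 0.0921]
ee_rot: [[-0.993, 0.0, 0.121], [-0.121, -0.0, -0.993], [-0.0, -1.0, 0.0]]
wrist_force: [-0.3, -0.8, 0.0]
gripper_width: 0.126
```

Run:
```python
from h import *
nib();c=get_calibration('wrist');im=save('w9','wrist')[:,:,::-1];np.savez('w9.npz',**c)
for n in ('seam_end','seam_start','pick'):
    print(n,[(np.round(d['at'],4).tolist(),round(d['score'],2)) for d in place_of(n,'wrist')])
```

```text
nib in tin mm 79.82084910186168 48.843919472044064 23.412962922968322 F [-0.2746 -0.8117  0.0489] t 20.7
seam_end [([0.5394, -0.0633, 0.0294], 0.6)]
seam_start []
pick [([0.5435, -0.062, 0.0164], 0.7)]
```

The end corner is reached (79.8, 48.8, 23.4). Easing straight out, then back over the rest.

>>> apply_moves(
  hand=[0.8,0.8,0.8,0.8,0.8],
  translation=[
    [0,-0.2,0],
    [0,-0.5,0],
    [0,-1.0,0],
    [0,-2,0],
    [0,-4,0],
  ],
  twist=[0,0,0,0,0],
)

```text
time: 21.32
tcp_pos: [0.5017, -0.0682, 0.1316]
ee_rot: [[-0.993, -0.004, 0.121], [-0.121, 0.001, -0.993], [0.003, -1.0, -0.001]]
wrist_force: [0.9, 0.2, -0.8]
gripper_width: 0.13
```

>>> apply_moves(
  hand=[0.8,0.8,0.8,0.8,0.8],
  translation=[
    [0,-2.5,0],
    [0,-5,0],
    [0,-7.5,-1],
    [0,-8.9,-3],
    [0.2,-8.9,-6],
  ],
  twist=[0,0,0,0,0],
)

```text
time: 21.73
tcp_pos: [0.4971, -0.0105, 0.2258]
ee_rot: [[-0.993, 0.009, 0.119], [-0.119, -0.002, -0.993], [-0.008, -1.0, 0.003]]
wrist_force: [1.1, -0.6, -1.5]
gripper_width: 0.129
```

>>> apply_moves(
  hand=[0.8,0.8,0.8,0.8,0.8],
  translation=[
    [0.1,0,-3.2],
    [0.2,0,-6.4],
    [0.4,0,-9.6],
    [0.5,0,-12.8],
    [0.6,0,-16],
  ],
  twist=[0,0,0,0,0],
)

```text
time: 22.15
tcp_pos: [0.4679, 0.1503, 0.2222]
ee_rot: [[-0.993, 0.001, 0.121], [-0.121, 0.0, -0.993], [-0.001, -1.0, 0.0]]
wrist_force: [0.3, -0.2, 0.1]
gripper_width: 0.132
```

>>> apply_moves(
  hand=[0.8,0.8,0.8,0.8,0.8],
  translation=[
    [0.1,0,-3.2],
    [0.2,0,-6.4],
    [0.4,0,-9.4],
    [0.5,0,-12],
    [0.6,0,-14],
  ],
  twist=[0,0,0,0,0],
)

```text
time: 22.57
tcp_pos: [0.4448, 0.2893, 0.2222]
ee_rot: [[-0.992, 0.001, 0.123], [-0.123, 0.001, -0.992], [-0.001, -1.0, -0.001]]
wrist_force: [0.1, -0.1, -1.2]
gripper_width: 0.135
```

>>> apply_moves(
  hand=[0.8,0.8,0.8,0.8,0.8],
  translation=[
    [0,0,-0.8],
    [0,0,-1.2],
    [0,0,-1.2],
    [0,0,-1.2],
    [0,0,-1.2],
  ],
  twist=[0,0,0,0,0],
)

```text
time: 22.98
tcp_pos: [0.4441, 0.2979, 0.2212]
ee_rot: [[-0.993, -0.0, 0.121], [-0.121, -0.001, -0.993], [0.0, -1.0, 0.001]]
wrist_force: [-0.0, -0.6, -0.7]
gripper_width: 0.131
```

Run:
```python
from h import *
snapshot('wrist');snapshot('wrist')
to([.4436,.2991,.0846]);snapshot('wrist');snapshot('wrist');to([.4436,.2991,.0846])
```

```text
t 23.0833 tcp [0.4442 0.298  0.2211] yaw -3.0211671249642156 shift [ 0.0434 13.6523 -0.1238] F [ 0.557   0.2575 -0.3356] w 0.130978865336679
t 23.1833 tcp [0.4442 0.2982 0.2211] yaw -3.020905184954738 shift [ 0.0425 13.6504 -0.0947] F [ 0.4971  0.2885 -0.0192] w 0.13175452427597
```

>>> apply_moves(
  hand=[0.8,0.8,0.8,0.8,0.8],
  translation=[
    [0.04,1.5,-0.1],
    [0.04,3.5,-0.1],
    [0.04,6,-0.1],
    [0.04,8,-0.1],
    [0.04,9,-0.1],
  ],
  twist=[0,0,0,0,0],
)

```text
time: 23.6
tcp_pos: [0.4423, 0.2989, 0.1289]
ee_rot: [[-0.993, -0.003, 0.121], [-0.121, -0.002, -0.993], [0.003, -1.0, 0.001]]
wrist_force: [-0.0, 0.3, -0.8]
gripper_width: 0.132
```

>>> apply_moves(
  hand=[0.8,0.8,0.8,0.8,0.8],
  translation=[
    [0,0.6,0],
    [0,1.2,0],
    [0,1.8,0],
    [0,2.3,0],
    [0,2.8,0],
  ],
  twist=[0,0,0,0,0],
)

```text
time: 24.02
tcp_pos: [0.444, 0.3002, 0.1033]
ee_rot: [[-0.993, 0.001, 0.122], [-0.122, 0.001, -0.993], [-0.001, -1.0, -0.0]]
wrist_force: [0.1, -0.5, 0.1]
gripper_width: 0.127
```

>>> apply_moves(
  hand=[0.8,0.8,0.8,0.8,0.8],
  translation=[
    [0,0.4,0],
    [0,0.8,0],
    [0,1.2,0],
    [0,1.5,0],
    [0,1.5,0],
  ],
  twist=[0,0,0,0,0],
)

```text
time: 24.43
tcp_pos: [0.4431, 0.2998, 0.0875]
ee_rot: [[-0.993, -0.001, 0.122], [-0.122, -0.001, -0.993], [0.001, -1.0, 0.0]]
wrist_force: [-0.1, 0.8, -0.0]
gripper_width: 0.129
```

Run:
```python
from h import *
to([.4436,.2991,.0846]);snapshot('wrist');to([.4436,.2991,.0846])
```

```text
t 24.4333 tcp [0.4431 0.2998 0.0875] yaw -3.019789387201698 shift [-0.0412  0.287   0.0732] F [-0.1275  0.7552 -0.0481] w 0.12896905421327773
t 24.4833 tcp [0.4433 0.2998 0.0878] yaw -3.0197609374227525 shift [-0.0245  0.3186  0.0773] F [ 0.1522  0.6515 -0.2969] w 0.13146362188339614
```

>>> apply_moves(
  hand=[0.8,0.8,0.8,0.8],
  translation=[
    [-0.02,0.1,0.05],
    [-0.02,0.2,0.07],
    [-0.02,0.28,0.07],
    [-0.02,0.28,0.07],
  ],
  twist=[0,0,0,0],
)

```text
time: 24.82
tcp_pos: [0.4438, 0.2993, 0.0853]
ee_rot: [[-0.993, 0.0, 0.121], [-0.121, -0.0, -0.993], [0.0, -1.0, 0.0]]
wrist_force: [0.2, 0.4, -0.2]
gripper_width: 0.131
```

>>> apply_moves(
  hand=[0.8,0.8,0.8],
  translation=[
    [0,0.02,0],
    [0,0.03,0],
    [0,0.03,0],
  ],
  twist=[0,0,0],
)

```text
time: 25.07
tcp_pos: [0.4438, 0.2993, 0.085]
ee_rot: [[-0.993, 0.0, 0.121], [-0.121, -0.0, -0.993], [-0.0, -1.0, 0.0]]
wrist_force: [-0.1, 0.3, -0.5]
gripper_width: 0.127
```

>>> apply_moves(
  hand=[0.8,0.8,0.8,0.8],
  translation=[
    [0,0.03,0],
    [0,0.05,0],
    [0,0.05,0],
    [0,0.05,0],
  ],
  twist=[0,0,0,0],
  squeeze=20,
)

```text
time: 25.4
tcp_pos: [0.4437, 0.2993, 0.0847]
ee_rot: [[-0.993, -0.0, 0.121], [-0.121, -0.0, -0.993], [0.0, -1.0, 0.0]]
wrist_force: [-1.6, -0.5, 3.6]
gripper_width: 0.127
```

>>> apply_moves(
  hand=[1.2,1.4,1.6,1.8,2.2],
  translation=[
    [0,0,0],
    [0,0,0],
    [0,0,0],
    [0,0,0],
    [0,0,0],
  ],
  twist=[0,0,0,0,0],
)

```text
time: 25.82
tcp_pos: [0.4438, 0.2993, 0.0844]
ee_rot: [[-0.993, 0.0, 0.121], [-0.121, -0.0, -0.993], [-0.0, -1.0, 0.0]]
wrist_force: [0.3, -0.7, 0.5]
gripper_width: 0.259
```

>>> apply_moves(
  hand=[3,4,5,6,6],
  translation=[
    [0,0,0],
    [0,0,0],
    [0,0,0],
    [0,0,0],
    [0,0,0],
  ],
  twist=[0,0,0,0,0],
)

```text
time: 26.23
tcp_pos: [0.4437, 0.2993, 0.0845]
ee_rot: [[-0.993, -0.0, 0.121], [-0.121, -0.0, -0.993], [0.0, -1.0, 0.0]]
wrist_force: [-0.3, -0.7, -0.2]
gripper_width: 0.699
```

>>> apply_moves(
  hand=[6,6,6,6,6],
  translation=[
    [0,-1,0],
    [0,-3,0],
    [0,-6,0],
    [0,-9,0],
    [0,-11.5,0],
  ],
  twist=[0,0,0,0,0],
)

```text
time: 26.65
tcp_pos: [0.4439, 0.2994, 0.2021]
ee_rot: [[-0.993, 0.001, 0.122], [-0.122, 0.0, -0.993], [-0.001, -1.0, -0.0]]
wrist_force: [-0.1, 1.0, 0.2]
gripper_width: 0.703
```

>>> apply_moves(
  hand=[6,6,6,6,6],
  translation=[
    [0,0,0],
    [0,0,0],
    [0,0,0],
    [0,0,0],
    [0,0,0],
  ],
  twist=[0,0,0,0,0],
)

```text
time: 27.07
tcp_pos: [0.4429, 0.2988, 0.1983]
ee_rot: [[-0.993, -0.002, 0.121], [-0.121, -0.001, -0.993], [0.003, -1.0, 0.001]]
wrist_force: [0.6, 0.2, 0.0]
gripper_width: 0.7
```

Run:
```python
from h import *
to([.4436,.2991,.2]);c=get_calibration('wrist');save('w10','wrist');np.savez('w10.npz',**c)
for n in ('pick','rest_seat','pick_grip','seam_start'):
    print(n,[(np.round(d['at'],4).tolist(),round(d['score'],2)) for d in place_of(n,'wrist')])
save('s1','scene')
for n in ('sugar_bowl','grinder','coasters','seam_corner','seam_end','seam_start'):
    print(n,[(np.round(d['at'],4).tolist(),round(d['score'],2)) for d in place_of(n,'scene')])
a=cv2.imread('pics/w10.png')[:420,130:430];b=cv2.imread('pics/w1.png')[:420,130:430]
cv2.imwrite('pics/cmp.png',cv2.resize(np.hstack([b,a]),(800,560),interpolation=cv2.INTER_CUBIC))
```

```text
t 27.0667 tcp [0.4429 0.2988 0.1983] yaw -3.0198334460782887 shift [-0.0761 -0.171  -0.0186] F [0.6001 0.1828 0.0022] w 0.6998728437082284
pick [([0.487, 0.3068, 0.0124], 0.8), ([0.4535, 0.4004, 0.0065], 0.63)]
rest_seat [([0.4825, 0.3032, 0.0154], 0.82)]
pick_grip [([0.4496, 0.3015, 0.0811], 0.88), ([0.4997, 0.4298, 0.0084], 0.75), ([0.3443, 0.4432, 0.0096], 0.73), ([0.4857, 0.3012, 0.0149], 0.45)]
seam_start [([0.5305, 0.1231, 0.0298], 0.89)]
sugar_bowl [([0.5139, -0.3239, 0.0013], 0.66)]
grinder [([0.7179, 0.3503, 0.0005], 0.9)]
coasters [([0.7082, -0.3426, -0.0022], 0.6)]
seam_corner [([0.7181, 0.3529, 0.0008], 0.68), ([0.459, -0.0169, 0.0277], 0.6), ([0.4829, 0.3062, -0.0009], 0.32)]
seam_end [([0.5472, -0.0653, 0.0288], 0.59)]
seam_start [([0.5311, 0.1256, 0.0291], 0.81), ([0.5366, 0.0282, -0.0032], 0.6)]
```

View pics/cmp.png

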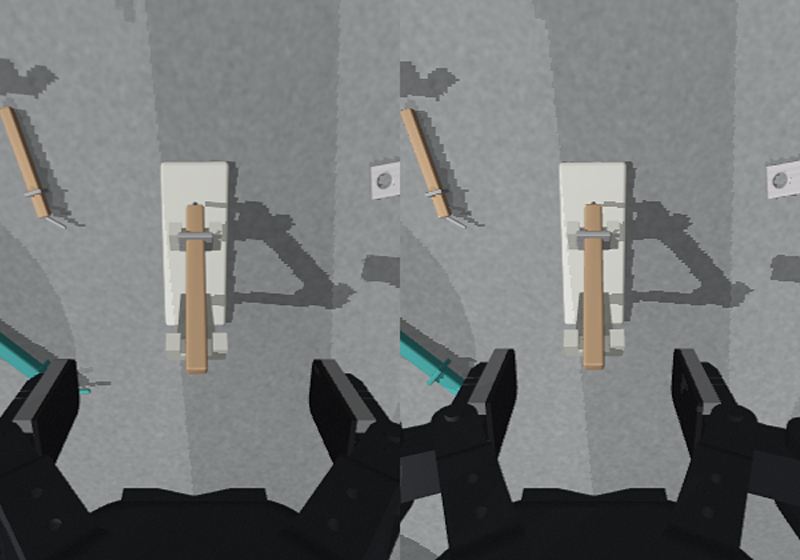

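The before and after views (left and right) show the pick lying the same way in both cradles, with the handle and collar at the same place on the plate. Handing in.

```bash
python3 -c "
from h import *
print(get_obs()['qvel']);print(job_done())"
```

```text
[ 0.0004 -0.0016  0.0005 -0.     -0.001   0.0012]
the job is handed in; nothing more can be done
None
```

I ran the whole job and handed it in at about 28 s. No verdict came back, so the notes below are my own checks.

- **The run:** I took the large brown pick off the rest nearest the base. The nib went into the seam at the eared corner, along the long side, and then along the short side to the opposite corner, at about 3 cm/s.
- **Nib depth:** The nib touched the channel floor once at the start (about 5 N). I then held it about 0.4 mm above the floor the whole way. Estimated nib height was 23.4 mm, and the wrist force stayed within about 2 N.
- **End of the run:** The nib finished at about (79.8, 48.8) mm in the tin's frame, against a target of (80, 50).
- **Pick back in the rest:** Before and after pictures show it lying the same way in both cradles. The networks put the nib tip within about 3 mm of where it lay at the start.
- **Tin and bystanders:** The bowl, grinder and coasters read within about 4 mm of their first positions, which is detector noise. The tin's seam points agreed to about 5 mm.
- **Disagreements:** The last scene picture gave a false top hit for the seam corner, on the grinder. The true corner came second. My tin model was also about 1 mm off along the tin's long axis, and I allowed for that on the way.

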